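# Check the dough roller gap with the green gauge

### The job

Before the next batch of cookie dough is rolled, check the roller gap: take the green gauge out of the wooden rack and, keeping it in your grip, lower its blade upright between the two rollers of the red-sided dough roller, near the middle of their length, until its hilt rests on both rollers. Then let go and leave it standing there; leave the orange and blue gauges in the rack.

Things in the scene. Friction and masses are not known exactly. Their poses are not given: they have to be found in the camera images.
- gauge_green: green gauge, loose, hanging upright in a rack slot by its hilt: flat aluminium blade 10 mm thick (x), 40 wide (y), reaching 60 down; green hilt above it 36 (x) by 60 (y) by 10 tall; green grip block on top 18 (x) by 34 (y), 50 tall. Origin: centre of the hilt's underside, so the grip spans 10 to 60 mm above it; z up. About 140 g.
- gauge_orange: orange gauge, loose, hanging upright in a rack slot by its hilt: flat aluminium blade 6 mm thick (x), 40 wide (y), reaching 60 down; orange hilt above it 36 (x) by 60 (y) by 10 tall; orange grip block on top 18 (x) by 34 (y), 50 tall. Origin: centre of the hilt's underside, so the grip spans 10 to 60 mm above it; z up. About 140 g. Leave it alone.
- gauge_blue: blue gauge, loose, hanging upright in a rack slot by its hilt: flat aluminium blade 14 mm thick (x), 40 wide (y), reaching 60 down; blue hilt above it 36 (x) by 60 (y) by 10 tall; blue grip block on top 18 (x) by 34 (y), 50 tall. Origin: centre of the hilt's underside, so the grip spans 10 to 60 mm above it; z up. About 140 g. Leave it alone.
- sheeter: fixed dough roller, base 160 (x) by 200 mm (y), 135 tall: two red side cheeks and, between them, two polished steel rollers along its y, diameter 36, 150 long, axes 105 and tops 123 above the table. The gap between them is 17 mm wide (x), open from above and empty for 85 mm below the axes. Origin: centre of the underside; z up.
- sheeter_gap (a point): middle of the roller gap (midway between the rollers and along them), 121 mm above the table: where the gauge's origin lies when its hilt rests on both rollers. Axes as the dough roller's: x across the gap, y along it; the blade's thickness (gauge x, either way round) goes along x.
- rack_top (a point): centre of the top face of the fixed wooden rack, a block 70 mm (x) by 230 mm (y) by 80 mm tall. Its three slots (18 by 48 mm) lie in one row along its y, 72 mm apart, the middle one here; the blades' width lies along the row.
Mind the look-alikes: they are no part of the job. Of the things like the gauge_green, leave any that is white; of the rest the larger one is meant.

How it is judged:
By the outcome, as a careful person would: the job done as asked, in the order asked, and still so for the second after the job is handed in, with the robot touching nothing.
It also fails if it takes over 45 s, if anything falls off the work surface, if the arm or the gripper's body presses on something with over 40 N, if the wrist force passes 120 N, or if a joint passes its speed limit or range.

### The arm

A 6-joint arm with a two-finger parallel gripper is mounted at the origin on the work surface. World frame = base frame: x ahead of the robot, y to its left, z up, the work surface at z = 0. Lengths are in m, angles in rad, forces in N, time in s.
With the tool pointing down it reaches from about 0.375 to 0.975 m from the base axis. Payload 3.8 kg.
Tool frame: the origin (TCP) lies at the very end of the fingers, on their centre line; the grasp point (between the pads) lies 19 mm behind it; z points along the fingers, y is the line along which they close (so a half turn about z gives the same grasp; the last joint's range is limited). The gripper opens to 85 mm and grips with 20 to 120 N. Pads are 22 mm wide; open, the fingers measure 114 mm over their backs; the gripper's body (76 mm by 85 mm) begins 54 mm behind the grasp point. The pads swing forward as they close: fully open they stand 13 mm farther back than shut.
Start: joints at [1.104, 0.264, 1.604, -0, 1.274, -0.037], TCP at [0.281, 0.614, 0.231] pointing down, gripper open.
Joint ranges: [-2.63, 2.63], [-0.94, 2.18], [0.31, 2.57], [-1.31, 4.45], [0, 2.66], [-2.55, 2.55]. Speed limits (rad/s): [2.57, 2.57, 3.14, 3.14, 3.14, 3.14].

### API

Orientations are given as a unit quaternion [x, y, z, w].
In Python, from rig import telemetry, camera, job_done gives the robot as it stands.
- The arm moves only by the tool carry_out, never from a script. Its argument "motion" is a list that holds one entry, the list of rows, each a list of 5 numbers: the shift along the tool's x, y, z in cm, then the turn about the tool's z in rad, then the closure, from -1 (fully open) to 1 (shut). In form: [[[dx, dy, dz, spin, claw], ...]]. A call has 1 to 20 rows; each row is the pose to reach, as a shift and turn from the pose commanded when the call began, along the tool's axes at that moment; what a row does not reach only later rows make up. A row lasts 1/8 s, in which the tool goes at most 62.5 mm and 10.7 degrees, less where a joint would pass 70% of its speed; a pose out of reach is approached as far as the arm can. A call with a gripper value outside its range is refused whole. The fingers move at their own pace and stop on an object; the grip force is fixed at half the most. Time passes only in rows, so rows that repeat a pose let the fingers close. It gives the time, the measured TCP pose, the force and the opening at its end, in the units of the state.
- telemetry.read_state(): the state, without advancing time (a new reading comes with each control period).
- camera(name): name is "side" or "top"; returns a dict with "color" (420x560x3 uint8, red, green, blue), "range_z" (420x560 float32, m along the optical axis (not along the pixel's ray), 0 where there is no reading), "intrinsics" (3x3 intrinsics, pixels), "world_from_camera" (4x4, takes a point from camera to world coordinates). Camera axes: x right, y up, looking along -z (the intrinsics and any distortion apply to the point x, -y, -z); pixel columns grow to the right and rows downward; lengths in m; the calibration is good to about 2 mm. A picture is of the moment at which its call begins.
- job_done(): hands the job in, once; it reports no verdict.
The state is a dict: "time_s": time; "joint_pos": joint angles; "qd": joint speeds; "effort": joint torques, N m; "position": TCP position; "eef_rot": TCP orientation; "force": force on the tool from outside, world axes, zero at the start; "torque": the same for the moment, N m; "grip_width": finger opening in m.
Only numpy, scipy, OpenCV 4.12 (cv2) and the standard library are available. Lean on these libraries where they do the work, as an engineer would, in place of code of your own. Each camera call takes 0.05 s, during which the arm holds its last target. There are 200 camera calls.

## Working session

There is one attempt and no reset: what is moved stays moved. The work goes in short steps, Python scripts to look and compute and a tool call to move; the robot and the scene stay as the last step left them, time stands still between calls to the robot, and variables do not carry over. Pictures are saved under pics/ and viewed, on a budget of 10 in all, crops included, one or two more only if the job needs it, and the job is handed in when it is done.

Besides the shell and the picture viewer there is one more tool, called as name([rows], argument=value, ...), one row to a line, values as JSON. carry_out: Moves the arm, as the interface text tells. Its arguments: {"type":"object","properties":{"motion":{"type":"array"}},"required":["motion"]}

```bash
mkdir -p pics
cat > h.py <<'E'
import numpy as np, cv2
from rig import telemetry, camera, job_done
def snap(name, tag):
    c=camera(name); np.savez(f'pics/{tag}.npz',**c); cv2.imwrite(f'pics/{tag}.png',c['color'][:,:,::-1]); return c
def cloud(c):
    K=c['intrinsics']; z=c['range_z']; v,u=np.mgrid[:z.shape[0],:z.shape[1]]
    P=np.stack([(u-K[0,2])/K[0,0]*z,-(v-K[1,2])/K[1,1]*z,-z,np.ones_like(z)],-1)
    return (P@c['world_from_camera'].T)[...,:3]
E
python3 - <<'E'
from h import *
s=telemetry.read_state(); print(s)
for n in('top','side'):
    c=snap(n,n+'1'); print(c['intrinsics'],c['world_from_camera'],[k for k in c])
E
```

```text
{'time_s': 0.0, 'joint_pos': array([ 1.10413175e+00,  2.64786961e-01,  1.60537267e+00, -1.48675646e-05,
        1.27366992e+00, -3.69034425e-02]), 'qd': array([-7.23106578e-04, -8.02375379e-04,  5.44824182e-04,  7.67041276e-05,
        1.12355642e-03,  1.09850096e-03]), 'effort': array([-5.84941481e-04, -5.15115058e+01, -3.67309105e+01,  1.19549309e-04,
        1.29284133e-02,  3.06501022e-06]), 'position': array([0.28092505, 0.6129712 , 0.22993994]), 'eef_rot': array([ 2.13228477e-01,  9.77001722e-01, -1.08495670e-03, -2.71760697e-04]), 'force': array([ 0.25059407, -0.67239445,  0.58472064]), 'torque': array([-0.0275802 , -0.03826067, -0.02488333]), 'grip_width': 0.0853101642161316}
[[443.74797523   0.         275.06656721]
 [  0.         443.74797523 203.75766868]
 [  0.           0.           1.        ]] [[ 0.00562906  0.99874367 -0.04979361  0.53322522]
 [-0.99977762  0.00663289  0.02001764 -0.02034542]
 [ 0.02032277  0.04966986  0.99855891  1.12407786]
 [ 0.          0.          0.          1.        ]] ['color', 'range_z', 'intrinsics', 'world_from_camera']
[[434.98136227   0.         279.12966318]
 [  0.         434.98136227 209.00208348]
 [  0.           0.           1.        ]] [[ 0.85771274  0.27096725 -0.43692746  0.19858025]
 [-0.51403667  0.46809351 -0.71878701 -0.69551144]
 [ 0.00975517  0.84110951  0.54077687  0.61043854]
 [ 0.          0.          0.          1.        ]] ['color', 'range_z', 'intrinsics', 'world_from_camera']
```

View pics/top1.png

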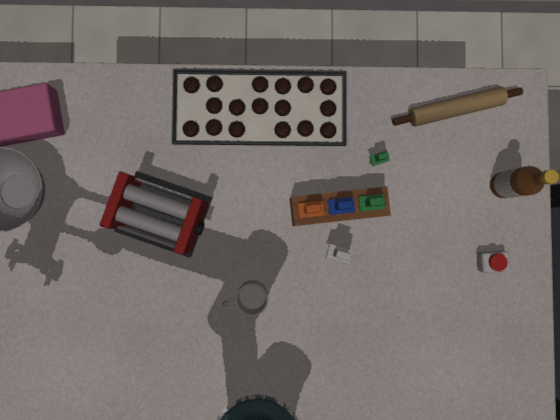

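View pics/side1.png

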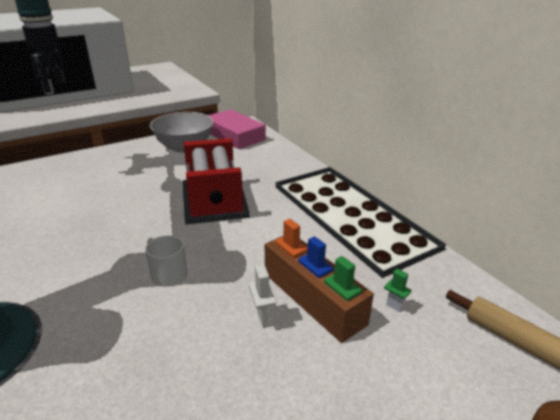

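The top view shows the rack's green gauge at about (372,202), the small green look-alike at (380,157), the white one at (342,253) and the sheeter at about (155,212). The side view agrees, with the rack's green gauge at (344,277). Next I measure positions from depth.

Run:
```python
from h import *
def rect(P): 
    r=cv2.minAreaRect((P[:,:2]*1000).astype(np.float32)); return [np.round(x,1) for x in r]
for n in('top1','side1'):
    c=dict(np.load(f'pics/{n}.npz')); W=cloud(c); hsv=cv2.cvtColor(c['color'],cv2.COLOR_RGB2HSV); h,s,v=[hsv[...,i].astype(int) for i in range(3)]
    z=W[...,2]; ok=c['range_z']>0
    box=lambda a,b,cc,d:(W[...,0]>a)&(W[...,0]<b)&(W[...,1]>cc)&(W[...,1]<d)&ok
    near=box(.45,.65,-.32,0)
    g=(h>45)&(h<85)&(s>90)&near
    for nm,m in(('green',g),('orange',(h<12)&(s>180)&(z>.12)&near),('blue',(h>100)&(h<130)&(s>120)&near)):
        P=W[m&(z>.125)]; print(n,nm,'grip',len(P), rect(P) if len(P)>4 else '', P[:,2].max().round(3) if len(P) else '', np.median(P,0).round(4))
        P=W[m&(z>.082)&(z<.1)]; print('   hilt',len(P), rect(P) if len(P)>4 else '', np.median(P,0).round(4))
    P=W[near&(z>.07)&(z<.1)]; print(' rack', rect(P))
    sh=box(.35,.65,.1,.45)&(z>.02)
    P=W[sh&(z>.12)]; print(' sheeter >.12',len(P),rect(P))
    red=sh&((h<8)|(h>170))&(s>150)&(z>.10)&(z<.15); P=W[red]; print(' red',len(P),rect(P),np.percentile(P[:,2],[50,95,99]).round(4))
    st=sh&(s<60)&(z>.105)&(z<.14); P=W[st]; print(' steel',len(P),rect(P),np.percentile(P[:,2],[50,95,99]).round(4))
    np.save(f'pics/st_{n}.npy',P); np.save(f'pics/red_{n}.npy',W[red])
c=dict(np.load('pics/top1.npz'))['color']
a=cv2.resize(c[160:265,95:215],None,fx=5,fy=5,interpolation=cv2.INTER_CUBIC)
b=cv2.resize(c[140:265,285:400],None,fx=4,fy=4.2,interpolation=cv2.INTER_CUBIC)
b=cv2.resize(c[170:240,285:400],None,fx=5,fy=5,interpolation=cv2.INTER_CUBIC)
cv2.imwrite('pics/crop1.png',a[:,:,::-1])
```

```text
top1 green grip 122 [array([ 590.3, -266.6]), array([17.7, 31.9]), np.float64(7.7)] 0.144 [ 0.59   -0.266   0.1394]
   hilt 231 [array([ 590. , -267.5]), array([35.2, 59.1]), np.float64(6.1)] [ 0.5852 -0.2568  0.0898]
top1 orange grip 46 [array([ 574. , -125.4]), array([17.4, 33.2]), np.float64(6.5)] 0.143 [ 0.5756 -0.1235  0.1386]
   hilt 0  [nan nan nan]
top1 blue grip 129 [array([ 582.2, -196.6]), array([17.9, 34.2]), np.float64(6.7)] 0.145 [ 0.5826 -0.1959  0.1394]
   hilt 214 [array([ 582.1, -196.1]), array([34.5, 57.9]), np.float64(6.6)] [ 0.576  -0.1864  0.09  ]
 rack [array([ 533.8, -202.7]), array([168. , 230.2]), np.float64(6.6)]
 sheeter >.12 2375 [array([562.4, 235.7]), array([198.9, 129.4]), np.float64(71.2)]
 red 1406 [array([561.2, 235.3]), array([197.6, 128.4]), np.float64(71.5)] [0.1337 0.1372 0.1383]
 steel 2075 [array([573.3, 235.6]), array([151.7, 109.1]), np.float64(71.4)] [0.1199 0.1242 0.1259]
side1 green grip 222 [array([ 589.2, -268.3]), array([16.1, 33.1]), np.float64(4.9)] 0.141 [ 0.5853 -0.2705  0.1373]
   hilt 414 [array([ 590.1, -268. ]), array([35.7, 60. ]), np.float64(8.4)] [ 0.5823 -0.2806  0.0892]
side1 orange grip 133 [array([ 571.3, -126.8]), array([13.3, 29.8]), np.float64(5.9)] 0.141 [ 0.5688 -0.1304  0.1366]
   hilt 0  [nan nan nan]
side1 blue grip 184 [array([ 580.6, -197.4]), array([16.1, 33.3]), np.float64(8.3)] 0.141 [ 0.5775 -0.2005  0.1373]
   hilt 340 [array([ 581.7, -196.3]), array([36.3, 60.6]), np.float64(6.8)] [ 0.5743 -0.2086  0.0891]
 rack [array([ 534.9, -201.3]), array([169. , 231.9]), np.float64(6.5)]
 sheeter >.12 1176 [array([561.9, 234.9]), array([200. , 128.5]), np.float64(71.1)]
 red 1322 [array([561.6, 234.7]), array([200.8, 126.9]), np.float64(70.9)] [0.1252 0.1346 0.1352]
 steel 581 [array([569.5, 224.6]), array([178., 110.]), np.float64(71.3)] [0.1198 0.1227 0.1237]
  return _methods._mean(a, axis=axis, dtype=dtype,
  ret = um.true_divide(
```

View pics/crop1.png

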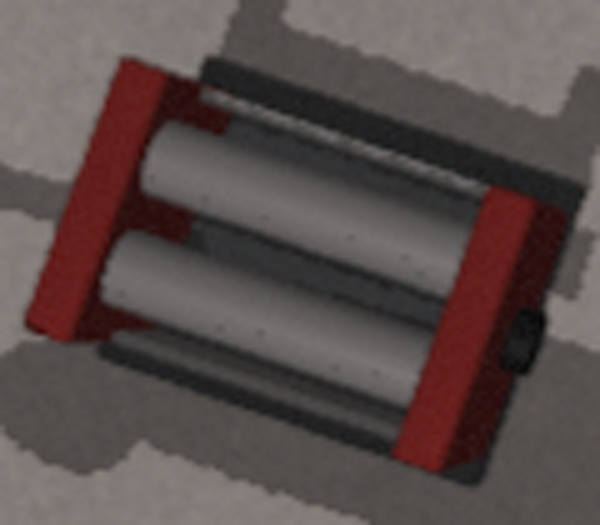

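```bash
cat >> h.py <<'E'
from scipy.spatial.transform import Rotation as R
def plan(x,y,z,yaw):   # yaw = world angle of tool y (deg, mod 180)
    s=telemetry.read_state(); r=R.from_quat(s['eef_rot']); p=s['position']
    d=r.inv().apply(np.array([x,y,z])-p)*100; ty=r.apply([0,1,0]); a=np.degrees(np.arctan2(ty[1],ty[0]))
    dw=(yaw-a+90)%180-90
    print('t',s['time_s'],'p',p.round(4),'tooly deg',a.round(2),'tilt',r.apply([0,0,1]).round(4),'F',s['force'].round(2),'w',round(s['grip_width'],4),'j',s['joint_pos'].round(2)); print('shift cm',d.round(2),'spin',np.radians(-dw).round(4))
E
python3 - <<'E'
from h import *
from scipy.optimize import least_squares
for n in('top1','side1'):
    P=np.load(f'pics/st_{n}.npy'); 
    def f(q,full=False):
        a,o,zz=q; ex=np.array([np.cos(a),np.sin(a)]); u=P[:,:2]@ex-o; v=P[:,:2]@[-np.sin(a),np.cos(a)]
        d=np.minimum(np.hypot(u-.0265,P[:,2]-zz),np.hypot(u+.0265,P[:,2]-zz))-.018
        return d
    a0=np.radians(-18.8); o0=np.array([.5618,.2351])@[np.cos(a0),np.sin(a0)]
    s=least_squares(f,[a0,o0,.105],loss='soft_l1',f_scale=.001)
    a,o,zz=s.x; ok=abs(f(s.x))<.003
    v=P[ok][:,:2]@[-np.sin(a),np.cos(a)]; Rd=np.load(f'pics/red_{n}.npy'); vr=Rd[:,:2]@[-np.sin(a),np.cos(a)]
    vm=np.percentile(vr,[.5,99.5]); print(n,np.degrees(a),zz,ok.sum(),'v',np.percentile(v,[1,99]),vm,vm.mean(),'center',np.array([np.cos(a),np.sin(a)])*o+np.array([-np.sin(a),np.cos(a)])*.5*(vm.sum()))
plan(.590,-.2677,.20,6.6)
E
```

```text
top1 -18.719144086609415 0.10454491332780802 1965 v [0.33357513 0.4789006 ] [0.30449005 0.5009691 ] 0.402729572942469 center [0.56220543 0.23471709]
side1 -18.502456025324655 0.10388370589559788 569 v [0.35740362 0.48024251] [0.30170381 0.49870243] 0.4002031167358946 center [0.56234095 0.23383371]
t 0.1 p [0.281  0.613  0.2301] tooly deg 65.37 tilt [-9.0e-04 -1.8e-03 -1.0e+00] F [ 0.14  1.13 -0.05] w 0.0856 j [ 1.1   0.26  1.61 -0.    1.27 -0.04]
shift cm [-64.79 -67.18   3.14] spin 1.0258
```

carry_out([
  [[-64.8, -67.2, 3.1, 1.026, -1], [-64.8, -67.2, 3.1, 1.026, -1], [-64.8, -67.2, 3.1, 1.026, -1], [-64.8, -67.2, 3.1, 1.026, -1], [-64.8, -67.2, 3.1, 1.026, -1], [-64.8, -67.2, 3.1, 1.026, -1], [-64.8, -67.2, 3.1, 1.026, -1], [-64.8, -67.2, 3.1, 1.026, -1], [-64.8, -67.2, 3.1, 1.026, -1], [-64.8, -67.2, 3.1, 1.026, -1], [-64.8, -67.2, 3.1, 1.026, -1], [-64.8, -67.2, 3.1, 1.026, -1], [-64.8, -67.2, 3.1, 1.026, -1], [-64.8, -67.2, 3.1, 1.026, -1], [-64.8, -67.2, 3.1, 1.026, -1], [-64.8, -67.2, 3.1, 1.026, -1], [-64.8, -67.2, 3.1, 1.026, -1], [-64.8, -67.2, 3.1, 1.026, -1], [-64.8, -67.2, 3.1, 1.026, -1], [-64.8, -67.2, 3.1, 1.026, -1]],
])

```text
time_s: 2.6
position: [0.5904, -0.2663, 0.2007]
eef_rot: [0.665, 0.747, 0.0, 0.0]
force: [-0.1, -0.6, 0.5]
grip_width: 0.0854
```

Run:
```python
from h import *
plan(.590,-.2677,.096,6.6)
c=snap('side','side2'); cv2.imwrite('pics/side2c.png',cv2.resize(c['color'][150:350,220:440],None,fx=3,fy=3)[:,:,::-1])
```

```text
t 2.6 p [ 0.5904 -0.2663  0.2007] tooly deg 6.66 tilt [ 5.e-04 -2.e-04 -1.e+00] F [-0.06 -0.59  0.48] w 0.0854 j [-0.46  0.23  1.7   0.    1.21 -0.58]
shift cm [-0.13 -0.06 10.47] spin 0.0011
```

View pics/side2c.png

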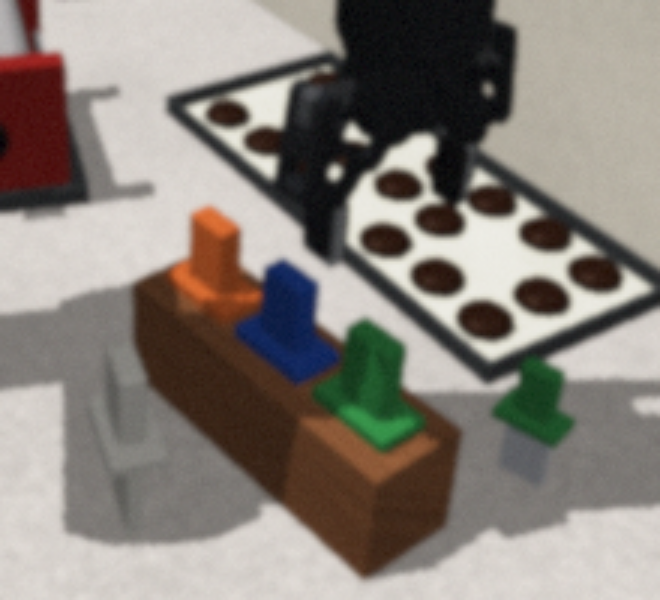

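The crop shows the fingers above the rack's green gauge (its grip at about (372,370)), opened across its thin side and clear of the blue one (290,310). I'll descend and close.

carry_out([
  [[-0.13, -0.06, 4, 0, -1], [-0.13, -0.06, 7, 0, -1], [-0.13, -0.06, 9, 0, -1], [-0.13, -0.06, 10.4, 0, -1], [-0.13, -0.06, 10.4, 0, -1], [-0.13, -0.06, 10.4, 0, 1], [-0.13, -0.06, 10.4, 0, 1], [-0.13, -0.06, 10.4, 0, 1], [-0.13, -0.06, 10.4, 0, 1], [-0.13, -0.06, 10.4, 0, 1], [-0.13, -0.06, 10.4, 0, 1], [-0.13, -0.06, 10.4, 0, 1], [-0.13, -0.06, 10.4, 0, 1], [-0.13, -0.06, 10.4, 0, 1]],
])

```text
time_s: 4.4
position: [0.5904, -0.2689, 0.097]
eef_rot: [0.665, 0.747, 0.0, 0.001]
force: [0.2, 1.7, 6.5]
grip_width: 0.0171
```

Run:
```python
from h import *
plan(.590,-.2677,.220,6.6)
```

```text
t 4.4 p [ 0.5904 -0.2689  0.097 ] tooly deg 6.59 tilt [ 1.1e-03 -5.0e-04 -1.0e+00] F [0.19 1.72 6.45] w 0.0171 j [-0.47  0.32  1.79  0.    1.03 -0.58]
shift cm [ 1.10e-01 -1.00e-02 -1.23e+01] spin -0.0002
```

carry_out([
  [[0, 0, -2, 0, 1], [0, 0, -5, 0, 1], [0, 0, -9, 0, 1], [0, 0, -13, 0, 1], [0, 0, -13, 0, 1], [0, 0, -13, 0, 1]],
])

```text
time_s: 5.15
position: [0.5891, -0.2683, 0.2254]
eef_rot: [0.665, 0.747, -0.0, -0.001]
force: [1.3, -0.1, -2.6]
grip_width: 0.0173
```

Run:
```python
from h import *
c=snap('side','side3'); cv2.imwrite('pics/side3c.png',cv2.resize(c['color'][150:350,220:440],None,fx=3,fy=3)[:,:,::-1])
plan(.5622,.2344,.235,-18.65)
```

```text
t 5.2 p [ 0.5886 -0.268   0.2243] tooly deg 6.59 tilt [-0.0032  0.0016 -1.    ] F [ 0.36  0.14 -1.59] w 0.0171 j [-0.47  0.22  1.67 -0.    1.25 -0.58]
shift cm [50.22  3.14 -0.98] spin 0.4404
```

View pics/side3c.png

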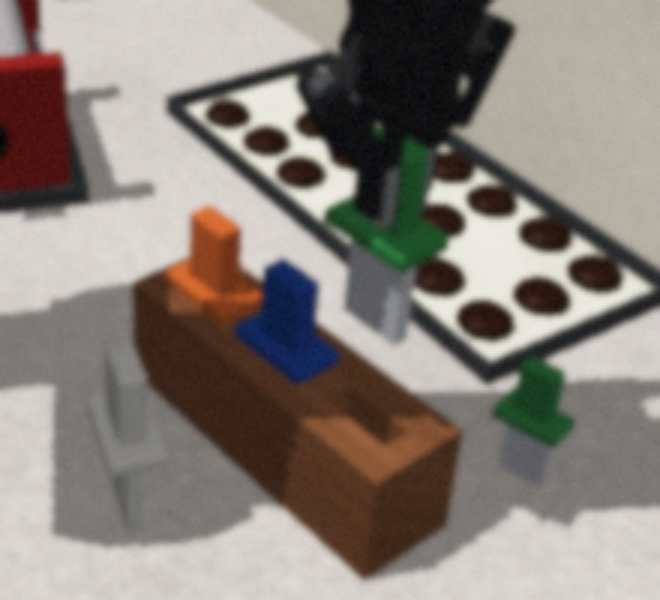

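The green gauge is out of its slot, upright and square in the grip (blade at about (378,295)); orange and blue are still seated. I'll carry it over the sheeter, lifting first.

carry_out([
  [[0, 0, -4, 0, 1], [4, 0, -4, 0, 1], [9, 0.5, -4, 0.06, 1], [14, 0.9, -4, 0.12, 1], [19, 1.2, -4, 0.18, 1], [24, 1.5, -4, 0.24, 1], [29, 1.8, -4, 0.3, 1], [34, 2.1, -4, 0.34, 1], [39, 2.4, -4, 0.38, 1], [44, 2.8, -4, 0.42, 1], [48, 3.1, -3, 0.44, 1], [50.2, 3.1, -2, 0.44, 1], [50.2, 3.1, -2, 0.44, 1], [50.2, 3.1, -2, 0.44, 1], [50.2, 3.1, -2, 0.44, 1], [50.2, 3.1, -2, 0.44, 1]],
])

```text
time_s: 7.2
position: [0.5635, 0.2326, 0.2468]
eef_rot: [0.813, 0.583, 0.0, 0.0]
force: [-0.6, -0.5, -1.0]
grip_width: 0.0174
```

Run:
```python
from h import *
plan(.5622,.2344,.195,-18.65)
for n,b in(('side',(80,230,130,330)),('top',(140,290,60,260))):
    c=snap(n,n+'4'); cv2.imwrite(f'pics/{n}4c.png',cv2.resize(c['color'][b[0]:b[1],b[2]:b[3]],None,fx=4,fy=4)[:,:,::-1])
    W=cloud(c); hsv=cv2.cvtColor(c['color'],cv2.COLOR_RGB2HSV); h,s,v=[hsv[...,i].astype(int) for i in range(3)]
    m=(h>40)&(h<90)&(s>90)&(W[...,1]>.1)&(W[...,2]>.1)&(W[...,2]<.35)&(W[...,0]>.4)&(W[...,0]<.7); P=W[m]
    print(n,len(P))
    if len(P)>8:
        print(np.percentile(P[:,2],[1,50,99]).round(4))
        Q=P[P[:,2]<np.percentile(P[:,2],2)+.013]; print(cv2.minAreaRect((Q[:,:2]*1000).astype(np.float32)))
```

```text
t 7.2 p [0.5635 0.2326 0.2468] tooly deg -18.7 tilt [ 9.e-04  1.e-04 -1.e+00] F [-0.64 -0.54 -1.04] w 0.0174 j [ 0.35  0.13  1.73 -0.    1.28  0.68]
shift cm [ 0.13 -0.19  5.18] spin -0.0009
side 351
[0.1049 0.25   0.3318]
((423.4354248046875, 1114.1497802734375), (37.743263244628906, 8.792620658874512), 0.5400157570838928)
top 225
[0.2352 0.2408 0.2901]
((556.5345458984375, 213.82492065429688), (20.257352828979492, 34.04911422729492), 72.13853454589844)
```

View pics/side4c.png

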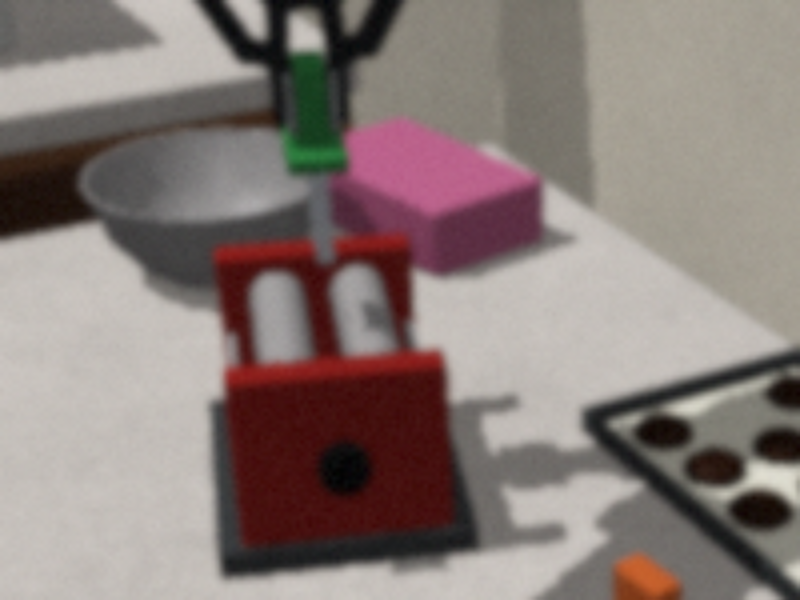

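The side crop shows the gauge upright in the grip above the rollers, with the blade tip at about (325,260). I'll measure the hilt against the gap in the same camera frames before lowering.

carry_out([
  [[0.13, -0.19, 1.0, 0, 1], [0.13, -0.19, 1.5, 0, 1], [0.13, -0.19, 1.5, 0, 1], [0.13, -0.19, 1.5, 0, 1]],
])

```text
time_s: 7.8
position: [0.5617, 0.2355, 0.2312]
eef_rot: [0.812, 0.583, -0.0, 0.0]
force: [-0.0, -0.7, -2.0]
grip_width: 0.0173
```

```bash
cat > m.py <<'E'
from h import *
a=np.radians(-18.65); ex=np.array([np.cos(a),np.sin(a)]); ey=np.array([-ex[1],ex[0]])
s=telemetry.read_state(); zt=s['position'][2]; tc=s['position'][:2]
print('tcp vs gap x,y mm',((tc-[.5622,.2344])@np.c_[ex,ey]*1000).round(1))
C0={'side':np.array([.5623,.2338]),'top':np.array([.5622,.2347])}
for n in('side','top'):
    c=snap(n,n+'5'); W=cloud(c); hsv=cv2.cvtColor(c['color'],cv2.COLOR_RGB2HSV); h,sa,v=[hsv[...,i].astype(int) for i in range(3)]
    near=(c['range_z']>0)&(np.hypot(*(np.moveaxis(W[...,:2],-1,0)-tc[:,None,None]))<.06)
    g=(h>40)&(h<90)&(sa>80)&near
    for nm,lo,hi,m in(('hilt',-.02,-.004,g),('grip',0.0,.05,g),('blade',-.07,-.022,near)):
        P=W[m&(W[...,2]>zt+lo)&(W[...,2]<zt+hi)]
        if len(P)<6: print(n,nm,len(P)); continue
        q=(P[:,:2]-C0[n])@np.c_[ex,ey]*1000; r=cv2.minAreaRect(q.astype(np.float32))
        print(n,nm,len(P),'rect',np.round(r[0],1),np.round(r[1],1),round(r[2],1),'pct x',np.percentile(q[:,0],[2,98]).round(1),'y',np.percentile(q[:,1],[2,98]).round(1),'z',np.percentile(P[:,2],[2,98]).round(4))
E
python3 m.py; python3 -c "
from h import *
plan(.5622,.2344,.150,-18.65)"
```

```text
tcp vs gap x,y mm [-0.9  0.9]
side hilt 109 rect [-1.6 -2.3] [33.  58.5] 0.5 pct x [-17.7  14.2] y [-28.7  20.6] z [0.2176 0.2256]
side grip 183 rect [-1.6 -0.9] [34.4 26.8] 77.9 pct x [-13.8   8. ] y [-16.9  14.6] z [0.2323 0.2757]
side blade 89 rect [-0.7 -0.4] [ 9.7 42.9] 2.1 pct x [-5.1  4.7] y [-20.6   6.3] z [0.1619 0.2087]
top hilt 147 rect [ -0.9 -18.6] [34.7 21.1] 0.7 pct x [-17.4  15.7] y [-28.8  -9.6] z [0.2201 0.2265]
top grip 69 rect [  1.2 -14.5] [ 4.1 25.1] 88.9 pct x [-9.6  8.1] y [-16.5 -12.6] z [0.2323 0.2744]
top blade 8 rect [  1.3 -19.3] [8.8 2.1] 17.9 pct x [-3.2  5. ] y [-19.8 -17.1] z [0.1624 0.1745]
t 7.9 p [0.5619 0.2355 0.2315] tooly deg -18.61 tilt [ 4.e-04  1.e-04 -1.e+00] F [ 0.64  0.15 -1.46] w 0.0172 j [ 0.36  0.14  1.75 -0.    1.25  0.68]
shift cm [-0.1   0.07  8.15] spin 0.0007
```

Both cameras put the gauge within about 1 mm of the gap centre in x, so I'll correct by 0.8 mm and lower most of the way.

carry_out([
  [[-0.1, 0.08, 0, 0, 1], [-0.1, 0.08, 1, 0, 1], [-0.1, 0.08, 2, 0, 1], [-0.1, 0.08, 3, 0, 1], [-0.1, 0.08, 4, 0, 1], [-0.1, 0.08, 5, 0, 1], [-0.1, 0.08, 6, 0, 1], [-0.1, 0.08, 7, 0, 1], [-0.1, 0.08, 8, 0, 1], [-0.1, 0.08, 8, 0, 1], [-0.1, 0.08, 8, 0, 1]],
])

```text
time_s: 9.28
position: [0.5623, 0.2343, 0.1515]
eef_rot: [0.812, 0.583, 0.0, 0.0]
force: [0.0, -1.1, -1.5]
grip_width: 0.0175
```

```bash
python3 m.py
python3 - <<'E'
from h import *
plan(.5622,.2344,.138,-18.65)
c=dict(np.load('pics/side5.npz')); cv2.imwrite('pics/side5c.png',cv2.resize(c['color'][80:230,130:330],None,fx=4,fy=4)[:,:,::-1])
E
```

```text
tcp vs gap x,y mm [ 0.1 -0. ]
side hilt 105 rect [ 0.5 -6.9] [49.5 34.4] 85.7 pct x [-16.3  16.2] y [-30.5   4.6] z [0.1374 0.147 ]
side grip 172 rect [ 2.2 -1.1] [35.6 24.7] 73.4 pct x [-11.4   8.9] y [-17.6  13.9] z [0.1524 0.198 ]
side blade 458 rect [0.1 2.1] [108.1  87.9] 87.3 pct x [-42.2  41. ] y [-46.8  50.2] z [0.1066 0.1231]
top hilt 122 rect [  0.5 -20.1] [35.3 21.3] 5.1 pct x [-16.3  17.1] y [-29.7 -10.9] z [0.14   0.1467]
top grip 48 rect [  1.5 -14.6] [31.   7.1] 7.2 pct x [-14.2   9.9] y [-17.7 -12.8] z [0.1545 0.1943]
top blade 703 rect [  0.9 -25.7] [118.1  67.5] 1.5 pct x [-42.6  43.4] y [-55.   5.] z [0.1054 0.1253]
t 9.375 p [0.5626 0.2344 0.1519] tooly deg -18.62 tilt [ 1.1e-03  4.0e-04 -1.0e+00] F [ 0.02  0.04 -1.  ] w 0.0172 j [0.35 0.2  1.83 0.   1.11 0.68]
shift cm [-0.01 -0.04  1.39] spin 0.0005
```

View pics/side5c.png

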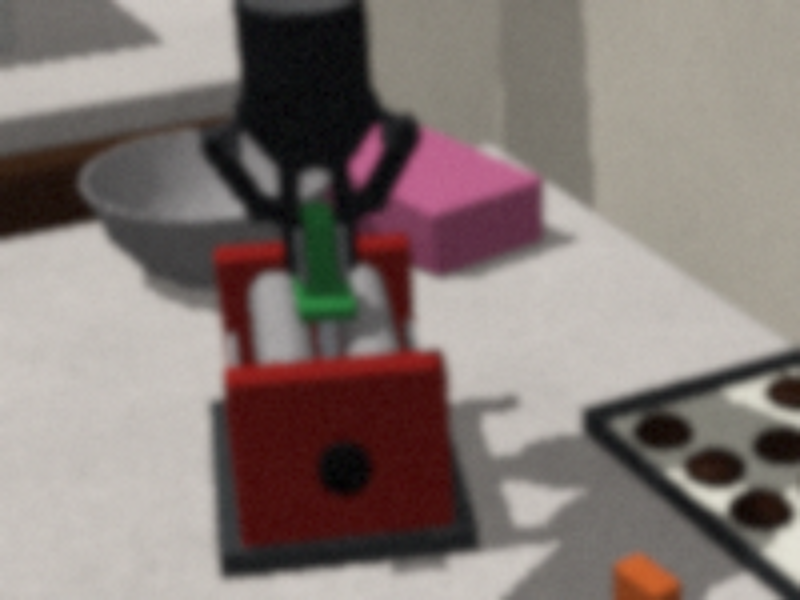

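Blade is in the gap with no contact force, and the hilt (325,305) is about 15 mm above its rest height. I'll lower it until contact.

carry_out([
  [[0, 0, 0.6, 0, 1], [0, 0, 1.1, 0, 1], [0, 0, 1.3, 0, 1], [0, 0, 1.4, 0, 1], [0, 0, 1.45, 0, 1], [0, 0, 1.5, 0, 1], [0, 0, 1.5, 0, 1]],
])

```text
time_s: 10.25
position: [0.5618, 0.2341, 0.1376]
eef_rot: [0.812, 0.583, -0.0, -0.0]
force: [-4.4, -2.7, 7.3]
grip_width: 0.017
```

```bash
python3 m.py | grep -v blade; python3 -c "
from h import *
plan(.5622,.2344,.136,-18.65)"
```

```text
tcp vs gap x,y mm [-0.3 -0.4]
side hilt 104 rect [-0.8 -7.5] [51.3 35.2] 84.7 pct x [-17.1  15.9] y [-30.5   6.7] z [0.1234 0.1322]
side grip 167 rect [-0.2 -3.9] [28.2 24.2] 71.8 pct x [-11.8   8.3] y [-17.7   9.8] z [0.1384 0.1805]
top hilt 118 rect [ -0.3 -20.6] [34.7 20.4] 1.3 pct x [-16.9  16.3] y [-30.5 -11.3] z [0.1267 0.1333]
top grip 41 rect [  1.  -15.6] [29.3  5.3] 3.7 pct x [-12.   12.5] y [-18.1 -13.3] z [0.1392 0.1796]
t 10.35 p [0.5618 0.2341 0.1376] tooly deg -18.62 tilt [-4.e-04 -2.e-04 -1.e+00] F [-5.7  -2.71  6.82] w 0.0171 j [ 0.35  0.21  1.84 -0.    1.08  0.68]
shift cm [0.04 0.03 0.16] spin 0.0005
```

Contact is mostly on the +x roller (force ratio matches its surface slope), so I'll shift slightly to −x and seat on both.

carry_out([
  [[0, -0.05, 0, 0, 1], [0, -0.1, 0, 0, 1], [0, -0.1, 0.05, 0, 1], [0, -0.1, 0.05, 0, 1]],
])

```text
time_s: 10.85
position: [0.5617, 0.2342, 0.1375]
eef_rot: [0.812, 0.583, 0.0, 0.001]
force: [-3.8, -2.3, 6.9]
grip_width: 0.0174
```

```bash
python3 -c "
from h import *
plan(.5622,.2344,.136,-18.65)"
```

```text
t 10.85 p [0.5617 0.2342 0.1375] tooly deg -18.62 tilt [ 1.4e-03 -5.0e-04 -1.0e+00] F [-3.76 -2.28  6.87] w 0.0174 j [ 0.35  0.21  1.85 -0.    1.08  0.68]
shift cm [0.04 0.04 0.15] spin 0.0005
```

Lateral force fell and the gauge didn't shift further, so it's seated between both rollers. Releasing and checking before retreating.

carry_out([
  [[0, 0, 0, 0, -1], [0, 0, 0, 0, -1], [0, 0, 0, 0, -1], [0, 0, 0, 0, -1], [0, 0, 0, 0, -1], [0, 0, 0, 0, -1], [0, 0, -1, 0, -1], [0, 0, -3, 0, -1], [0, 0, -6, 0, -1], [0, 0, -10, 0, -1], [0, 0, -14, 0, -1], [0, 0, -14, 0, -1], [0, 0, -14, 0, -1]],
])

```text
time_s: 12.48
position: [0.5613, 0.2346, 0.2769]
eef_rot: [0.812, 0.583, 0.001, 0.0]
force: [-0.1, -0.1, 0.0]
grip_width: 0.0851
```

Run:
```python
from h import *
plan(.45,.0,.3,-18.65)
a=np.radians(-18.65); ex=np.array([np.cos(a),np.sin(a)]); ey=np.array([-ex[1],ex[0]])
out=[]
for n,b in(('side',(110,260,130,330)),('top',(140,290,60,260))):
    c=snap(n,n+'6'); out.append(cv2.resize(c['color'][b[0]:b[1],b[2]:b[3]],None,fx=3.9,fy=3.9)[:,:,::-1]); W=cloud(c)
    hsv=cv2.cvtColor(c['color'],cv2.COLOR_RGB2HSV); h,s,v=[hsv[...,i].astype(int) for i in range(3)]
    m=(h>40)&(h<90)&(s>80)&(abs(W[...,1]-.234)<.06)&(abs(W[...,0]-.562)<.06)
    for lo,hi in((.115,.136),(.14,.165),(.165,.2)):
        P=W[m&(W[...,2]>lo)&(W[...,2]<hi)]
        if len(P)>5:
            q=(P[:,:2]-[.5622,.2344])@np.c_[ex,ey]*1000; print(n,lo,len(P),'x',np.percentile(q[:,0],[2,98]).round(1),'y',np.percentile(q[:,1],[2,98]).round(1),'z',np.percentile(P[:,2],[2,98]).round(4))
cv2.imwrite('pics/fin.png',cv2.resize(np.vstack(out),None,fx=.51,fy=.51))
cv2.imwrite('pics/side6c.png',out[0])
```

```text
t 12.475 p [0.5613 0.2346 0.2769] tooly deg -18.62 tilt [ 1.5e-03  5.0e-04 -1.0e+00] F [-0.13 -0.12  0.01] w 0.0851 j [ 0.35  0.11  1.7  -0.    1.33  0.68]
shift cm [-25.78  -3.05  -2.34] spin 0.0005
side 0.115 130 x [-17.   15.4] y [-30.   26.7] z [0.1227 0.1356]
side 0.14 71 x [-8.9  7.8] y [-19.2   2.1] z [0.1406 0.1649]
side 0.165 69 x [-8.5  7. ] y [-17.9  12.9] z [0.1664 0.1806]
top 0.115 239 x [-17.4  16.8] y [-29.8  27.6] z [0.1267 0.1341]
top 0.14 28 x [-5.9  8.9] y [-17.6   9.5] z [0.1408 0.1629]
top 0.165 149 x [-9.   8.6] y [-17.2  15.3] z [0.1682 0.1827]
```

View pics/side6c.png

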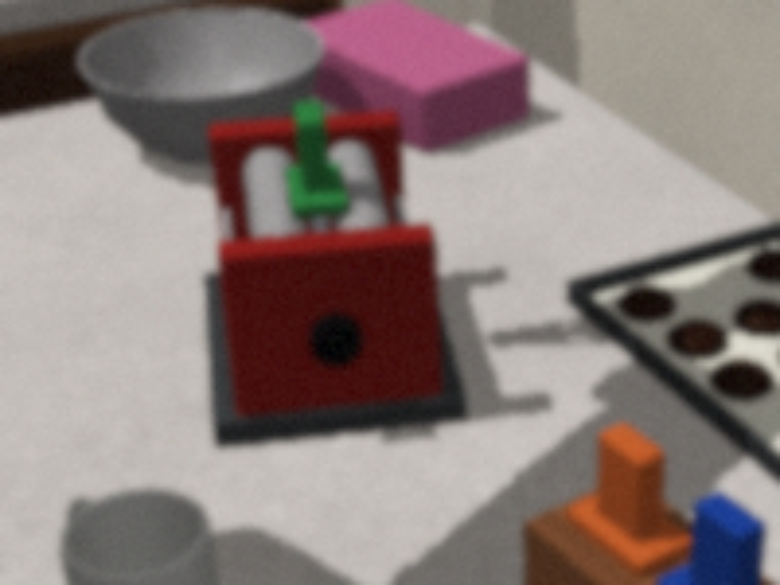

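The gauge stands upright, with its hilt (317,195) on both rollers. It is centred within 1 mm and its top is at 181–183 mm, against 181 mm expected. Orange and blue are still in the rack and the gripper is clear.

```bash
python3 -c "
from rig import job_done
print(job_done())"
```

```text
the job is handed in; nothing more can be done
None
```

The green gauge is standing upright in the roller gap with its hilt on both rollers. I released it, backed the gripper off, and handed the job in at about 12.5 s of the 45 s allowed.

I took it from the rack slot gripped across its 18 mm side and lowered the blade in while still holding it. The orange and blue gauges stayed in the rack. I never went near the small green or white look-alikes.

- **Final position:** both cameras put the hilt within about 1 mm of the gap centre across the gap and about 2 mm along it. The top was at 181–183 mm, against 181 mm expected.
- **Robot clear:** the fingertips are about 95 mm above the gauge, and the force reading is about 0 N.
- **One uneven reading:** on contact there was a sideways force of about 5 N, as if the hilt had touched one roller first. Moving the commanded position 1 mm over eased it to about 4 N but did not remove it. After release the gauge showed no visible tilt or shift.

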